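Back the core extruder off one notch

ROBOT

A 6-joint arm with a two-finger parallel gripper is mounted at the origin on a cart in front of the work surface, level with it; the furniture and walls round the work are solid. World frame = base frame: x ahead of the robot, y to its left, z up, the work surface at z = 0. Lengths are in m, angles in rad, forces in N, time in s.
With the tool pointing down it reaches from about 0.35 to 0.775 m from the base axis. Payload 7.3 kg.
Tool frame: the origin (TCP) lies at the centre of the arm's flange, where the gripper is bolted on; the fingertips stand 178 mm ahead of it and the grasp point (between the pads) lies 159 mm ahead of it (tip_extent is the distance from the TCP to the fingertips, in m); z points along the fingers, y is the line along which they close (so a half turn about z gives the same grasp; the last joint's range is limited). The gripper opens to 92 mm and grips with 3 to 60 N. Pads are 19 mm wide; open, the fingers measure 130 mm over their backs; the gripper's body (75 mm by 190 mm) begins 47 mm behind the grasp point.
Start: joints at [-1.37, 0.342, 1.524, -0, 1.275, -0.146], TCP at [0.178, -0.494, 0.405] pointing down, gripper open.
Joint ranges: [-2.53, 2.53], [-0.77, 2.02], [0.04, 2.7], [-1, 4.14], [0.28, 2.66], [-3.11, 3.11]. Speed limits (rad/s): [2.57, 2.57, 3.14, 3.14, 3.14, 3.14].

INTERFACE

Orientations are given as [roll, pitch, yaw] about the fixed x, y, z axes, in that order (R = Rz(yaw) Ry(pitch) Rx(roll)).
In Python, from cell import * gives the robot as it stands.
- The arm moves only by the tool arm_command, never from a script. Its arguments are lists of equal length, an entry for each row: "xyz": the shift along the world's x, y, z in mm, a list of three; "spin": the turn about the world's z in degrees. In form: {"xyz": [[tx, ty, tz], ...], "spin": [spin, ...]}. A call has 1 to 20 rows; each row shifts and turns the commanded pose from where the row before left it; what a row does not reach is not made up. A row lasts 1/10 s, in which the tool goes at most 50 mm and 8.59 degrees, less where a joint would pass 70% of its speed; a pose out of reach is approached as far as the arm can. A call with a gripper value outside its range is refused whole. "jaw" is the opening, from -1 (shut) to 1 (fully open), set as the call begins (left out, the last holds). The fingers move at their own pace and stop on an object; "squeeze" is the grip in N (left out, the last holds). Time passes only in rows, so rows that do not move let the fingers close. It gives the time, the measured TCP pose, the force, the opening and the grip force at its end, in the units of the state.
- observe(): the state, without advancing time (a new reading comes with each control period).
- read_camera(name): name is "side" or "top"; returns a dict with "img" (400x640x3 uint8, red, green, blue), "depth" (400x640 float32, m along the optical axis (not along the pixel's ray), 0 where there is no reading), "fx", "fy", "cx", "cy" (pixels), "world_from_camera" (4x4, takes a point from camera to world coordinates). Camera axes: x right, y up, looking along -z (the intrinsics and any distortion apply to the point x, -y, -z); pixel columns grow to the right and rows downward; lengths in m; the calibration is good to about 2 mm. A picture is of the moment at which its call begins.
- hand_in(): hands the job in; it is judged then, once.
The state is a dict: "time": time; "qpos": joint angles; "qvel": joint speeds; "joint_efforts": joint torques, N m; "tool_pos": TCP position; "tool_rot": TCP orientation; "contact_force": force on the tool from outside, world axes, zero at the start; "torque": the same for the moment, N m; "opening": finger opening in m; "grip_force": force on a finger pad.
Only numpy, scipy, OpenCV 4.12 (cv2) and the standard library are available. Lean on these libraries where they do the work, as an engineer would, in place of code of your own. Each camera call takes 0.05 s, during which the arm holds its last target. There are 200 camera calls.

TASK

The bench extruder is locked with its ram pressing on the soil core; take the pressure off before the core is trimmed: with a fingertip push the red-balled pawl lever over to the left so that the pawl lifts out of the ratchet and stays out, push the spoked wheel backward (top to the left) by one notch, then tip the lever back so that the pawl drops fully home in the next tooth gap and locks the wheel there. Only push, gently: do not grip the lever or the wheel, do not turn the wheel forward and do not force it back while the pawl is still in the old notch. Leave the tins, the spatula and the stopwatch where they are.

Things in the scene. Friction and masses are not known exactly. Their poses are not given: they have to be found in the camera images.
- extruder: Blue hand-operated core extruder, fixed, 480 x 200 x 245 mm (y, x, z). Origin on the bench under the wheel's axis, mid housing; x away from the robot along the shaft, y left toward the steel sample tube, z up; points below are in this frame, mm. Base plate x -65..65, y -155..285, 16 high; housing x -28..44, y -47..47, 167 high; tube along +y at height 92, y 105..290.
- shaft_end (a point): Centre of the spoked wheel, at (-110, 0, 120) mm in the extruder's frame. On the same shaft behind it, in the plane x = -50 mm, sits the 12-tooth steel ratchet, 120 mm in diameter and 12 mm thick. They turn together with a friction of 0.35 N m (about 4 N at a spoke's end) and stay where they are left; nothing turns them back.
- wheel (a joint): Turn of wheel and ratchet, rad. It grows BACKWARD: top toward the extruder's +y (left), anticlockwise seen from the robot. One notch is 0.524. Starts at -0.12..-0.03; with the pawl home in the old notch it stops at 0. The pawl drops fully home in the next notch with the wheel at 0.32..0.52, then blocks it at 0.52; dropped earlier, it rides on a tooth.
- top_spoke (a point): Centre of the black ball (26 mm diameter) on the end of the spoke that points up, 95 mm from the shaft's axis, in the plane x = -110 mm. Four such spokes, 12 mm thick rods, stand 90 deg apart. At wheel = 0 this one leans 15 deg from upright to the right (-y), one notch back 15 deg to the left.
- pawl_pivot (a point): Pivot of the pawl, fixed on the extruder at (-50, 70, 175) mm; the pawl turns about the extruder's x. Behind it stands its bracket plate, x -37..-29, y 10..100, up to 207 mm high.
- pawl (a joint): Angle of the pawl, rad. 0: fully home in a tooth gap, lever leaning 25 deg to the right (-y). It grows as the lever is pushed left (+y) and the nose lifts, clear of the teeth above 0.25; at 1.01 the lever rests on its stop, leaning 33 deg left. The ball is a weight: below about 0.5 the pawl falls in, above about 0.65 it falls out and stays out. Takes about 1 N at the ball.
- pawl_ball (a point): Centre of the red ball (29 mm diameter) on the end of the pawl's lever, 60 mm from the pivot, in the plane x = -50 mm; 229 mm over the bench with the pawl home. The lever is a rod 10 mm thick.
- open_tin: Loose open aluminium moisture tin with soil, 64 mm diameter, 36 mm high, under the end of the sample tube; origin at the centre of its underside. Not to be moved.
- lidded_tin: Loose lidded aluminium moisture tin, 68 mm diameter, 40 mm high, in front of the extruder at the right; origin at the centre of its underside. Not to be moved.
- trim_spatula: Loose steel spatula with a wooden handle, 240 mm long (its y), 24 mm wide, 21 mm high, lying in front of the extruder; origin under its middle. Not to be moved.
- timer: Loose round black stopwatch, 68 x 58 x 15 mm, to the right of the extruder; origin under its middle. Not to be moved.

How it is judged:
By the outcome, as a careful person would: the job done as asked, in the order asked, and still so for the second after the job is handed in, with the robot touching nothing.
It also fails if it takes over 56 s, if anything falls off the work surface, if the arm or the gripper's body presses on something with over 40 N, if the wrist force passes 120 N, or if a joint passes its speed limit or range.

## Working session

There is one attempt and no reset: what is moved stays moved. The work goes in short steps, Python scripts to look and compute and a tool call to move; the robot and the scene stay as the last step left them, time stands still between calls to the robot, and variables do not carry over. Pictures are saved under pics/ and viewed, at most 10 in all, crops included, and the job is handed in when it is done.

Besides the shell and the picture viewer there is one more tool, called after "Emit:" by a JSON object that holds its "fn" and its "kwargs", one argument or row to a line. arm_command: Moves the arm, as the interface text tells. Its arguments: {"type":"object","properties":{"xyz":{"type":"array","items":{"type":"array","items":{"type":"number"}}},"spin":{"type":"array","items":{"type":"number"}},"jaw":{"type":"number"},"squeeze":{"type":"number"}},"required":["xyz","spin"]}

```bash
mkdir -p pics; python3 - <<'E'
from cell import *
import cv2,numpy as np
for n in ("side","top"):
    c=read_camera(n); cv2.imwrite(f"pics/{n}0.png",c["img"][:,:,::-1]); np.savez(f"/tmp/{n}0.npz",**c)
    print(n,c["fx"],c["fy"],c["cx"],c["cy"],[k for k in c],np.round(c["world_from_camera"],3))
s=observe();print(s["tool_pos"],s["tool_rot"],s["time"],s["opening"])
E
```

```text
side 428.9756268554914 428.9756268554914 315.7145766760246 199.06892735362638 ['img', 'depth', 'fx', 'fy', 'cx', 'cy', 'world_from_camera'] [[ 1.     0.005  0.023  0.587]
 [ 0.016  0.555 -0.832 -0.82 ]
 [-0.017  0.832  0.555  0.749]
 [ 0.     0.     0.     1.   ]]
top 433.9074855412647 433.9074855412647 322.860800750307 200.6701949678846 ['img', 'depth', 'fx', 'fy', 'cx', 'cy', 'world_from_camera'] [[-0.02   0.997 -0.079  0.485]
 [-1.    -0.019  0.012  0.099]
 [ 0.01   0.079  0.997  1.311]
 [ 0.     0.     0.     1.   ]]
[ 0.17844513 -0.49362107  0.40412079] [-3.14023782e+00 -2.20393388e-04  3.46785217e-01] 0.1 0.09232562791121122
```

View pics/side0.png

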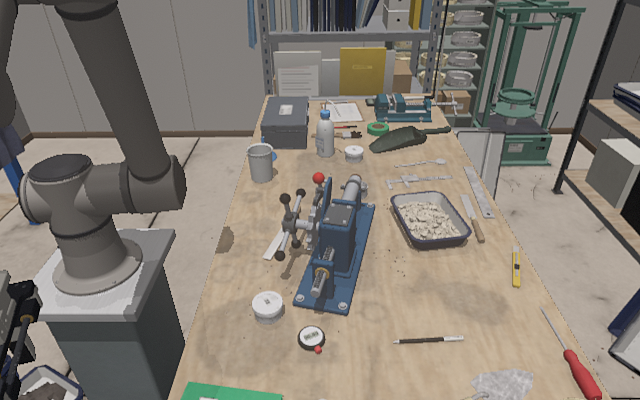

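View pics/top0.png

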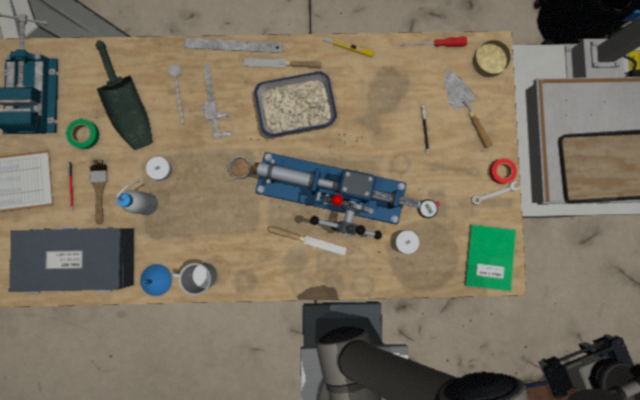

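The side view shows the red ball at (318,178) and the wheel hub near (290,225). The top view shows the red ball at (338,199), the black balls near (314,220) and (378,235), and the blue base running from (257,170) to (405,205). That puts the extruder's yaw at about -13°.

```bash
cat > h.py <<'E'
import numpy as np,cv2
def cloud(c):
    v,u=np.mgrid[0:400,0:640]; d=c["depth"]; M=c["world_from_camera"]
    P=np.stack([(u-c["cx"])/c["fx"]*d,-(v-c["cy"])/c["fy"]*d,-d],-1)
    return P@M[:3,:3].T+M[:3,3]
def ray(c,u,v):
    M=c["world_from_camera"]; r=M[:3,:3]@np.array([(u-c["cx"])/c["fx"],-(v-c["cy"])/c["fy"],-1.]); return M[:3,3],r/np.linalg.norm(r)
def blobs(mask,lo=15):
    n,l,s,ce=cv2.connectedComponentsWithStats(mask.astype(np.uint8)); return [(s[i][4],ce[i].round(1)) for i in range(1,n) if s[i][4]>=lo]
def tri(r1,r2):
    (a,d),(b,e)=r1,r2; A=np.stack([d,-e],1); t=np.linalg.lstsq(A,b-a,rcond=None)[0]; p,q=a+t[0]*d,b+t[1]*e; return (p+q)/2,np.linalg.norm(p-q)
def red(c,box):
    u0,u1,v0,v1=box; h=cv2.cvtColor(c["img"],cv2.COLOR_RGB2HSV); m=((h[...,0]<8)|(h[...,0]>172))&(h[...,1]>150)&(h[...,2]>70)
    k=np.zeros_like(m);k[v0:v1,u0:u1]=m[v0:v1,u0:u1]; return max(blobs(k,8),key=lambda x:x[0])
def toE(p,O,yaw):
    c,s=np.cos(yaw),np.sin(yaw); d=np.asarray(p)-O; return np.array([c*d[0]+s*d[1],-s*d[0]+c*d[1],d[2]])
E
python3 - <<'E'
from h import *
S=dict(np.load("/tmp/side0.npz"));T=dict(np.load("/tmp/top0.npz"))
a=red(S,(290,350,160,200));b=red(T,(320,360,185,215));print(a,b)
R,e=tri(ray(S,*a[1]),ray(T,*b[1]));print("red",R,e)
P=cloud(T);h=cv2.cvtColor(T["img"],cv2.COLOR_RGB2HSV)
m=(h[...,0]>95)&(h[...,0]<125)&(h[...,1]>90);z=P[...,2]
k=np.zeros_like(m);k[145:225,245:420]=1;m&=k
for lo,hi in((.006,.028),(.155,.18)):
    q=P[m&(z>lo)&(z<hi)];r=cv2.minAreaRect((q[:,:2]*1000).astype(np.float32));print(len(q),np.median(q[:,2]),r)
# dark balls
for c,n,bx in((S,"S",(265,330,170,265)),(T,"T",(285,395,205,245))):
    g=c["img"].max(2)<60;k=np.zeros_like(g);k[bx[2]:bx[3],bx[0]:bx[1]]=g[bx[2]:bx[3],bx[0]:bx[1]];Q=cloud(c)
    for ar,ce in blobs(k,8): print(n,ar,ce,Q[int(ce[1]),int(ce[0])].round(3))
s=cv2.resize(S["img"][150:280,240:400],None,fx=4.5,fy=4.5,interpolation=cv2.INTER_CUBIC);cv2.imwrite("pics/s1.png",s[:,:,::-1])
E
```

```text
(np.int32(71), array([318.2, 176.6])) (np.int32(103), array([337. , 199.5]))
red [0.57150861 0.05102954 0.23211825] 0.002755226566373138
2634 0.01635338582185275 ((626.42724609375, 59.759796142578125), (434.0976867675781, 125.39020538330078), 76.35635375976562)
220 0.1595874800942365 ((617.246337890625, 19.239788055419922), (81.3640365600586, 145.38690185546875), 1.9414448738098145)
S 22 [301.1 192.5] [0.525 0.099 0.158]
S 8 [328.9 200.5] [0.593 0.061 0.159]
S 19 [296.3 244.5] [0.51  0.039 0.036]
T 36 [342.4 207.1] [0.56  0.034 0.135]
T 24 [389.7 206. ] [ 0.565 -0.105  0.07 ]
T 15 [336.3 210.3] [0.559 0.045 0.011]
T 54 [314. 220.] [0.525 0.11  0.162]
T 45 [337.5 226.9] [0.509 0.048 0.136]
T 146 [355.  229.2] [0.499 0.007 0.216]
T 38 [377.4 234.6] [ 0.485 -0.064  0.102]
```

View pics/s1.png

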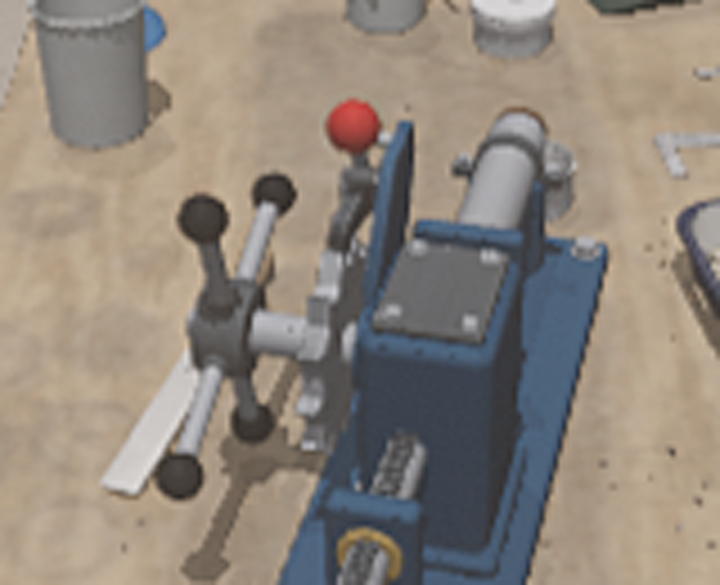

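The crop shows the top black ball at (203,218), which is full-image (285.1,198.4), leaning right. The left ball is at (273,193) and the red ball at (353,125). The base fit puts the origin at (0.611,-0.003) with yaw -13.6°, and it predicts the red ball within 2 mm.

Next I'll check the wheel angle and work out the move targets.

```bash
cat >> h.py <<'E'
yaw=np.deg2rad(-13.64);O=np.array([.6105,-.0037,0])
ex=np.array([np.cos(yaw),np.sin(yaw),0]);ey=np.array([-np.sin(yaw),np.cos(yaw),0])
def W(x,y,z): return O+ex*x/1e3+ey*y/1e3+np.array([0,0,z/1e3])
def onx(c,u,v,x):
    o,r=ray(c,u,v); t=((W(x,0,0)-o)@ex)/(r@ex); return toE(o+t*r,O,yaw)*1e3
def ony(c,u,v,z):
    o,r=ray(c,u,v); return toE(o+(z/1e3-o[2])/r[2]*r,O,yaw)*1e3
E
python3 - <<'E'
from h import *
S=dict(np.load("/tmp/side0.npz"));T=dict(np.load("/tmp/top0.npz"))
for u,v in((285.1,198.4),(301,192.7),(280,255)):
    p=onx(S,u,v,-110);print(p,np.hypot(p[1],p[2]-120),np.degrees(np.arctan2(p[1],p[2]-120)))
h=T["img"].max(2)
for th in(45,60,75):
  k=np.zeros_like(h,bool);k[220:240,340:372]=h[220:240,340:372]<th;print(blobs(k,5))
print("redE",onx(S,318.2,176.6,-50),ony(T,337,199.5,229))
for u,v in((355,229.2),(358,230)):print(ony(T,u,v,209))
print("A push start",W(-50,-6,0),"end",W(-50,69,0))
E
```

```text
[-110.          -34.38437367  212.00024224] 98.21573053611323 -20.492837802872273
[-110.           87.00110626  151.00839179] 92.36185820504645 70.3832328748168
[-110.          -94.08087715   93.67509706] 97.69448274720071 -105.63222614031791
[(np.int32(66), array([359.5, 229.6])), (np.int32(8), array([349.1, 230.4]))]
[(np.int32(17), array([340.6, 224.9])), (np.int32(146), array([355. , 229.2]))]
[(np.int32(234), array([351.8, 228.3]))]
redE [-50.          35.57573605 236.92685842] [-49.19932705  44.32403266 229.        ]
[-111.29900291  -16.92201357  209.        ]
[-111.62694668  -24.78197469  209.        ]
A push start [0.56049525 0.00226025 0.        ] end [0.57818179 0.075145   0.        ]
```

```bash
python3 - <<'E'
import cv2,numpy as np
i=cv2.imread("pics/top0.png")[180:250,290:410];cv2.imwrite("pics/t1.png",cv2.resize(i,None,fx=6,fy=6,interpolation=2))
E
```

```text
(no output)
```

View pics/t1.png

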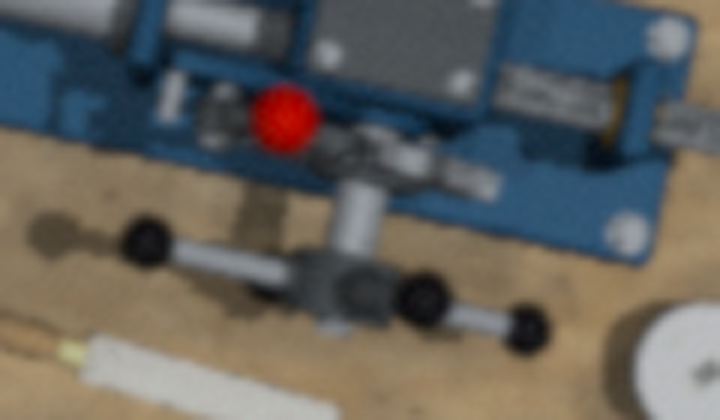

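The crop shows the top ball at (423,298), which is full-image (360.5,229.7). Together with the side view that gives a lean of about 20° to the right, so the wheel is at about -0.08, which fits. I'll start moving with the jaws shut.

Emit:
{"fn": "arm_command", "kwargs": {
  "xyz": [
    [0,0,38],
    [0,0,38],
    [21,27,0],
    [21,27,0],
    [21,27,0],
    [21,27,0],
    [21,27,0],
    [21,27,0],
    [21,27,0],
    [21,27,0],
    [21,27,0],
    [21,27,0],
    [21,27,0],
    [21,27,0],
    [21,27,0],
    [21,27,0],
    [21,27,0],
    [21,27,0],
    [21,27,0],
    [21,27,0]
  ],
  "spin": [0,0,-2,-2,-2,-2,-2,-2,-2,-2,-2,-2,-2,-2,-2,-2,-1.5,-2,-1,-1],
  "jaw": -1
}}

```text
time: 2.1
tool_pos: [0.5572, -0.0064, 0.4803]
tool_rot: [3.141, 0.001, -0.238]
contact_force: [0.6, -0.3, -0.4]
opening: 0.0009
grip_force: 0.0
```

Emit:
{"fn": "arm_command", "kwargs": {
  "xyz": [
    [0,0,0],
    [0,0,0],
    [0,0,0]
  ],
  "spin": [0,0,0]
}}

```text
time: 2.4
tool_pos: [0.5561, -0.0083, 0.4805]
tool_rot: [3.141, 0.001, -0.238]
contact_force: [0.6, -0.1, 0.6]
opening: 0.0005
grip_force: 0.0
```

Emit:
{"fn": "arm_command", "kwargs": {
  "xyz": [
    [2,0,-15],
    [0,0,-20],
    [0,0,-20],
    [0,0,-15],
    [0,0,-8],
    [0,0,-4],
    [0,0,0]
  ],
  "spin": [0,0,0,0,0,0,0]
}}

```text
time: 3.1
tool_pos: [0.5583, -0.0082, 0.3989]
tool_rot: [3.141, -0.0, -0.239]
contact_force: [-0.0, 0.2, 0.4]
opening: 0.0004
grip_force: 0.0
```

```bash
python3 - <<'E'
from cell import *
import cv2,numpy as np
c=read_camera("side");cv2.imwrite("pics/s2.png",cv2.resize(c["img"][90:290,200:440][:,:,::-1],None,fx=3,fy=3))
s=observe();print(s["tool_pos"],s["contact_force"])
E
```

```text
[ 0.55846556 -0.00809196  0.39934848] [0.23708787 0.04017795 1.31898639]
```

View pics/s2.png

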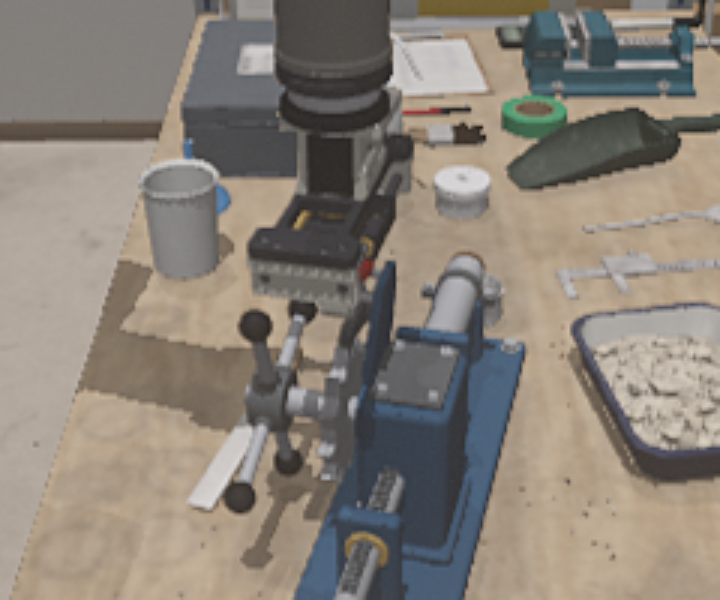

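The grey gripper block at (305,270) hides the tip region, and the red ball shows behind it at (365,268). I'll check the depth to see what that block is.

```bash
python3 - <<'E'
from cell import *
from h import *
c=read_camera("side");P=cloud(c);np.savez("/tmp/s3.npz",**c)
def proj(p):
    M=c["world_from_camera"];q=M[:3,:3].T@(p-M[:3,3]);return c["cx"]+c["fx"]*q[0]/-q[2],c["cy"]-c["fy"]*q[1]/-q[2]
s=observe();t=np.array(s["tool_pos"]);print("tip px",proj(t-[0,0,.178]))
for u,v in((290,180),(305,185),(300,172),(315,185),(310,170),(322,178),(318,187),(300,188),(325,160),(290,186)):
    print(u,v,(toE(P[v,u],O,yaw)*1e3).round(),c["img"][v,u])
Q=np.array([toE(p,O,yaw)*1e3 for p in P.reshape(-1,3)]);m=(abs(Q[:,0]+50)<60)&(Q[:,1]>-160)&(Q[:,1]<20)&(Q[:,2]>228)&(Q[:,2]<300)
for z in range(228,300,8):
    k=m&(Q[:,2]>=z)&(Q[:,2]<z+8)
    if k.any(): print(z,k.sum(),Q[k].min(0).round(),Q[k].max(0).round())
E
```

```text
tip px (np.float64(312.8247010625756), np.float64(193.94350087558632))
290 180 [ -70. -109.  310.] [126 122 115]
305 185 [ -41. -104.  300.] [107 103  97]
300 172 [ -50. -104.  328.] [70 68 70]
315 185 [ -20. -104.  302.] [71 67 66]
310 170 [-33. -92. 328.] [63 62 62]
322 178 [-42.  39. 232.] [111  50  45]
318 187 [ -14. -103.  298.] [109 105  99]
300 188 [ -51. -106.  292.] [140 137 131]
325 160 [-22. -12. 309.] [53 49 48]
290 186 [ -72. -104.  293.] [115 111 106]
228 18 [-60. -36. 229.] [-39. -27. 236.]
236 16 [-60. -37. 237.] [-39. -32. 242.]
284 93 [ -85. -106.  286.] [-13.  10. 292.]
292 147 [ -85. -107.  292.] [-13.  12. 300.]
```

The depth confirms it. The block is the gripper body (z ≥ 286), and the finger is at x -60..-39 with its back at y -36, as planned. Now I'll push the lever left along the extruder's +y.

Emit:
{"fn": "arm_command", "kwargs": {
  "xyz": [
    [1.2,4.9,0],
    [1.2,4.9,0],
    [1.2,4.9,0],
    [1.2,4.9,0],
    [0.7,2.9,0],
    [0.7,2.9,0],
    [0.7,2.9,0],
    [0.7,2.9,0],
    [0.7,2.9,0],
    [0.7,2.9,0],
    [0.7,2.9,0],
    [0.7,2.9,0],
    [0.7,2.9,0],
    [0.7,2.9,0],
    [0.7,2.9,0],
    [0.7,2.9,0]
  ],
  "spin": [0,0,0,0,0,0,0,0,0,0,0,0,0,0,0,0]
}}

```text
time: 4.8
tool_pos: [0.5717, 0.047, 0.3986]
tool_rot: [-3.142, 0.0, -0.238]
contact_force: [-0.1, -0.2, 0.2]
opening: 0.0006
grip_force: 0.1
```

Emit:
{"fn": "arm_command", "kwargs": {
  "xyz": [
    [0.7,2.9,0],
    [0.7,2.9,0],
    [0.7,2.9,0],
    [0.7,2.9,0],
    [0.7,2.9,0],
    [0.7,2.9,0],
    [0.7,2.9,0],
    [0,0,0],
    [0,0,0]
  ],
  "spin": [0,0,0,0,0,0,0,0,0]
}}

```text
time: 5.7
tool_pos: [0.5766, 0.0671, 0.3988]
tool_rot: [3.142, -0.0, -0.238]
contact_force: [0.5, 0.4, 0.2]
opening: 0.0006
grip_force: 0.5
```

```bash
cat > r.py <<'E'
from cell import *
from h import *
import sys
S=read_camera("side");T=read_camera("top");np.savez("/tmp/S.npz",**S);np.savez("/tmp/T.npz",**T)
for c,b,n in((S,(290,350,150,205),"S"),(T,(300,360,170,225),"T")):
    try:
        r=red(c,b);p=ony(c,*r[1],229) if n=="T" else onx(c,*r[1],-50);print(n,r,p.round(1))
    except ValueError: print(n,"no red")
s=observe();print(s["time"],"tcpE",toE(s["tool_pos"],O,yaw)*1e3,s["contact_force"])
E
python3 r.py
```

```text
S no red
T no red
5.8 tcpE [-49.60636893  60.61859662 398.73493263] [0.26480189 0.7527636  0.59297536]
```

Emit:
{"fn": "arm_command", "kwargs": {
  "xyz": [
    [-1.2,-4.9,0],
    [-3.5,-14.6,0],
    [0,0,20],
    [0,0,30],
    [0,0,30],
    [-12,-18,0],
    [-12,-18,0],
    [-12,-18,0],
    [-12,-18,0],
    [-12,-18,0],
    [-9,-18,0],
    [-9,-14,0],
    [0,0,0],
    [0,0,0]
  ],
  "spin": [0,0,0,0,0,0,0,0,0,0,0,0,0,0]
}}

```text
time: 7.2
tool_pos: [0.4936, -0.0752, 0.4788]
tool_rot: [-3.142, 0.0, -0.239]
contact_force: [-0.3, 0.1, 0.1]
opening: 0.0006
grip_force: 0.0
```

```bash
python3 r.py; python3 - <<'E'
from h import *
i=np.load("/tmp/S.npz")["img"][90:290,200:440,::-1];j=np.load("/tmp/T.npz")["img"][130:290,250:430,::-1]
a=cv2.resize(i,(480,400));b=cv2.resize(j,(320,284));o=np.zeros((400,800,3),np.uint8);o[:,:480]=a;o[:284,480:]=b;cv2.imwrite("pics/c3.png",o)
E
```

```text
S (np.int32(56), array([324.6, 166.2])) [-50.   99.1 229.9]
T (np.int32(97), array([314.1, 194.6])) [-49.7 102.9 229. ]
7.3 tcpE [-96.57476761 -96.20021476 478.68379524] [-0.24671705  0.24150045 -0.33272018]
```

View pics/c3.png

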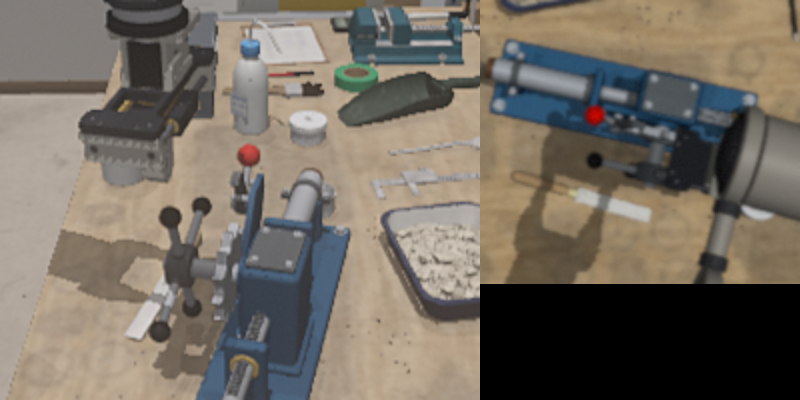

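The lever is resting on its stop, with the red ball at y = 103 as expected, and the wheel hasn't moved (top ball at (285.5,198.5)). I'll lower the finger to the right of the top spoke's ball and push the wheel back.

Emit:
{"fn": "arm_command", "kwargs": {
  "xyz": [
    [-13,3.2,-20],
    [0,0,-25],
    [0,0,-25],
    [0,0,-20],
    [0,0,-10],
    [0,0,-3],
    [1.2,4.9,0],
    [1.2,4.9,0],
    [1.2,4.9,0],
    [1.2,4.9,0],
    [0.5,1.9,0],
    [0.5,1.9,0],
    [0.5,1.9,0],
    [0.5,1.9,0],
    [0.5,1.9,0],
    [0.5,1.9,0],
    [0.5,1.9,0]
  ],
  "spin": [0,0,0,0,0,0,0,0,0,0,0,0,0,0,0,0,0]
}}

```text
time: 9.0
tool_pos: [0.4892, -0.0383, 0.3758]
tool_rot: [3.141, 0.0, -0.238]
contact_force: [0.4, 0.2, 0.2]
opening: 0.0006
grip_force: 0.0
```

```bash
python3 r.py
```

```text
S (np.int32(69), array([323.9, 166.6])) [-50.   91.8 232.8]
T (np.int32(95), array([314. , 194.5])) [-49.5 103.2 229. ]
9.1 tcpE [-109.72503551  -62.19549076  375.7078923 ] [-0.08194175  0.35160272  0.26522605]
```

Emit:
{"fn": "arm_command", "kwargs": {
  "xyz": [
    [0.5,1.9,0],
    [0.5,1.9,0],
    [0.5,1.9,0],
    [0.5,1.9,0],
    [0.5,1.9,0],
    [0.5,1.9,0],
    [0.5,1.9,0],
    [0.5,1.9,0],
    [0.5,1.9,0],
    [0.5,1.9,0]
  ],
  "spin": [0,0,0,0,0,0,0,0,0,0]
}}

```text
time: 10.1
tool_pos: [0.4943, -0.02, 0.3765]
tool_rot: [3.14, -0.002, -0.238]
contact_force: [-0.8, -3.6, 4.0]
opening: 0.0004
grip_force: 2.6
```

Emit:
{"fn": "arm_command", "kwargs": {
  "xyz": [
    [0.5,1.9,0],
    [0.5,1.9,0],
    [0.5,1.9,0],
    [0.5,1.9,0],
    [0.5,1.9,0],
    [0.5,1.9,0],
    [0.5,1.9,0],
    [0.5,1.9,0],
    [0.5,1.9,0]
  ],
  "spin": [0,0,0,0,0,0,0,0,0]
}}

```text
time: 11.0
tool_pos: [0.4986, -0.0021, 0.3756]
tool_rot: [3.142, 0.0, -0.238]
contact_force: [-1.1, -4.6, 3.4]
opening: -0.0001
grip_force: 2.1
```

```bash
python3 r.py; python3 - <<'E'
from h import *
i=np.load("/tmp/S.npz")["img"][90:290,200:440,::-1];j=np.load("/tmp/T.npz")["img"][130:290,250:430,::-1]
a=cv2.resize(i,(480,400));b=cv2.resize(j,(320,284));o=np.zeros((400,800,3),np.uint8);o[:,:480]=a;o[:284,480:]=b;cv2.imwrite("pics/c4.png",o)
E
```

```text
S (np.int32(73), array([324. , 166.8])) [-50.   92.8 231.7]
T (np.int32(98), array([314. , 194.5])) [-49.5 103.2 229. ]
11.1 tcpE [-109.10332748  -24.68930755  375.59005789] [-0.55971271 -1.91983384  1.6807537 ]
```

View pics/c4.png

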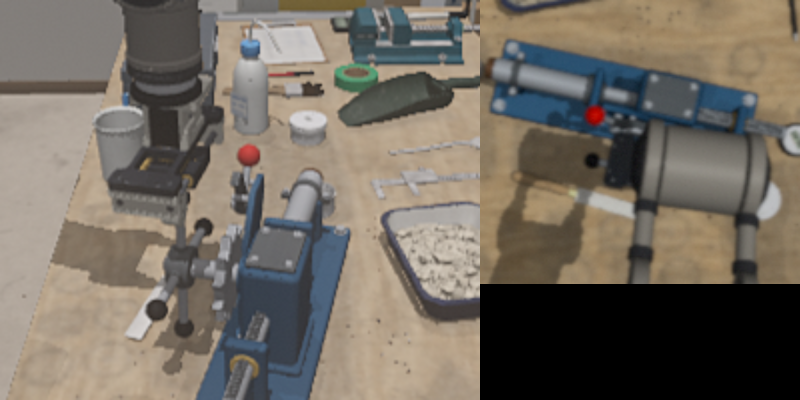

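The wheel has moved back. In full-image side pixels, the left ball is at (302,203) and the right ball at (278.5,244.5). The lever is still out.

```bash
cat > w.py <<'E'
from h import *
S=dict(np.load("/tmp/S.npz"));T=dict(np.load("/tmp/T.npz"))
def ang(p,k): return np.degrees(np.arctan2(p[1],p[2]-120))-k
for c,bx,n in((S,(265,310,190,262),"S"),(T,(285,320,205,240),"T")):
    g=c["img"].max(2)<70;k=np.zeros_like(g);k[bx[2]:bx[3],bx[0]:bx[1]]=g[bx[2]:bx[3],bx[0]:bx[1]]
    for ar,ce in blobs(k,12):
        p=onx(c,*ce,-110); print(n,ar,ce,p.round(1),"r",np.hypot(p[1],p[2]-120).round(1),"ang",ang(p,0).round(1)) if n=="S" else print(n,ar,ce,ony(c,*ce,130).round(1))
E
python3 w.py
```

```text
S 44 [301.9 202.5] [-110.    91.2  117.7] r 91.2 ang 91.4
S 82 [293.3 222.7] [-110.    12.9  108.7] r 17.1 ang 131.2
S 77 [278.2 244.5] [-110.   -99.7  129.6] r 100.2 ang -84.5
S 60 [291.6 254. ] [-110.   -14.2   29.2] r 91.9 ang -171.1
T 79 [312.5 219.9] [-109.2   95.1  130. ]
```

Both estimates agree at wheel ≈ 0.34. Another 9 mm will put it near 0.44.

Emit:
{"fn": "arm_command", "kwargs": {
  "xyz": [
    [0.5,1.9,0],
    [0.5,1.9,0],
    [0.5,1.9,0],
    [0.5,1.9,0],
    [0.2,1,0],
    [0,0,0],
    [0,0,0]
  ],
  "spin": [0,0,0,0,0,0,0]
}}

```text
time: 11.8
tool_pos: [0.5009, 0.0065, 0.3756]
tool_rot: [-3.141, 0.0, -0.238]
contact_force: [-1.6, -1.6, 0.4]
opening: 0.0005
grip_force: 1.0
```

```bash
python3 r.py;python3 w.py
```

```text
S (np.int32(68), array([324. , 166.6])) [-50.   92.8 232.2]
T (np.int32(98), array([314. , 194.5])) [-49.5 103.2 229. ]
11.9 tcpE [-108.92595103  -16.04324666  375.56281048] [-1.07830477 -1.01474539  0.5726264 ]
S 42 [302. 206.] [-110.    90.8  106.8] r 91.7 ang 98.2
S 113 [291.8 224. ] [-110.     1.   113.4] r 6.7 ang 171.1
S 78 [278.  241.3] [-110.   -99.3  138.5] r 101.0 ang -79.4
S 61 [290.5 256. ] [-110.   -23.4   30.3] r 92.7 ang -165.4
T 142 [315.  222.3] [-114.1   87.   130. ]
```

The wheel is at about 0.43. Next I'll back off to the right, rise, and cross over to the left of the red ball.

Emit:
{"fn": "arm_command", "kwargs": {
  "xyz": [
    [-1.2,-4.9,0],
    [-2.9,-12,0],
    [-2.9,-12,0],
    [0,0,20],
    [0,0,30],
    [0,0,30],
    [0,0,22],
    [14.8,25.2,0],
    [14.8,25.2,0],
    [14.8,25.2,0],
    [14.8,25.2,0],
    [14.8,25.2,0],
    [14.8,25.2,0],
    [14.8,25.2,0],
    [0,0,0],
    [0,0,0]
  ],
  "spin": [0,0,0,0,0,0,0,0,0,0,0,0,0,0,0,0]
}}

```text
time: 13.5
tool_pos: [0.5977, 0.1531, 0.4771]
tool_rot: [3.141, 0.001, -0.238]
contact_force: [0.6, -0.3, -0.8]
opening: 0.0003
grip_force: 0.0
```

```bash
python3 r.py;python3 w.py
```

```text
S (np.int32(70), array([324. , 166.7])) [-50.   92.8 231.9]
T no red
13.6 tcpE [-49.66729916 148.66817238 477.73316582] [ 0.32522942 -0.54143929  0.18566838]
S 15 [290.5 190.5] [-110.     6.   208.1] r 88.3 ang 3.9
S 38 [302.3 205.7] [-110.    93.6  106. ] r 94.6 ang 98.5
S 59 [293.6 226.2] [-110.    13.7   97.2] r 26.6 ang 149.1
S 77 [278.1 241.3] [-110.   -98.7  138.1] r 100.3 ang -79.6
S 59 [290.8 256. ] [-110.   -21.2   28.4] r 94.0 ang -167.0
T 83 [314.5 220.8] [-110.4   89.2  130. ]
```

Emit:
{"fn": "arm_command", "kwargs": {
  "xyz": [
    [0,0,-20],
    [0,0,-25],
    [0,0,-20],
    [0,0,-12],
    [0,0,-5],
    [-1.2,-4.9,0],
    [-0.7,-2.9,0],
    [-0.7,-2.9,0],
    [-0.7,-2.9,0],
    [-0.7,-2.9,0],
    [-0.7,-2.9,0],
    [-0.7,-2.9,0],
    [-0.7,-2.9,0],
    [-0.7,-2.9,0],
    [-0.7,-2.9,0],
    [-0.7,-2.9,0]
  ],
  "spin": [0,0,0,0,0,0,0,0,0,0,0,0,0,0,0,0]
}}

```text
time: 15.2
tool_pos: [0.5895, 0.1226, 0.4011]
tool_rot: [-3.132, -0.009, -0.236]
contact_force: [-1.7, 16.7, 27.2]
opening: 0.0003
grip_force: 12.7
```

Emit:
{"fn": "arm_command", "kwargs": {
  "xyz": [
    [-0.7,-2.9,0],
    [-0.5,-1.9,0],
    [-0.5,-1.9,0],
    [-0.5,-1.9,0],
    [-0.5,-1.9,0],
    [-0.5,-1.9,0],
    [-0.5,-1.9,0],
    [-0.5,-1.9,0],
    [-0.5,-1.9,0],
    [0,0,0],
    [0,0,0]
  ],
  "spin": [0,0,0,0,0,0,0,0,0,0,0]
}}

```text
time: 16.3
tool_pos: [0.5846, 0.1017, 0.3957]
tool_rot: [3.142, 0.0, -0.238]
contact_force: [0.6, -0.4, 0.3]
opening: 0.0001
grip_force: 0.0
```

```bash
python3 r.py;python3 w.py
```

```text
S (np.int32(29), array([318.9, 174.8])) [-50.   42.3 238. ]
T (np.int32(10), array([336.7, 201.8])) [-55.   43.8 229. ]
16.4 tcpE [-50.09302588  96.43615647 395.76331567] [0.49851035 0.61472186 0.17831831]
S 14 [290.2 190.6] [-110.     3.8  209.2] r 89.3 ang 2.4
S 39 [302.1 205.8] [-110.    91.8  106.8] r 92.7 ang 98.2
S 56 [293.6 226.2] [-110.    13.7   97.2] r 26.6 ang 149.1
S 77 [278.  241.3] [-110.   -99.3  138.5] r 101.0 ang -79.4
S 57 [290.9 256.1] [-110.   -20.5   27.5] r 94.8 ang -167.5
T 45 [290.2 206.6] [-87.1 162.3 130. ]
T 30 [312.4 205.5] [-71.  103.9 130. ]
T 57 [312.6 220.4] [-110.5   94.5  130. ]
T 102 [290.2 233.3] [-157.8  146.2  130. ]
```

A brief 27 N showed as the lever passed over its stop, then it released. The red ball now sits at y ≈ 43, which is the home position. I'll withdraw left and up, then check.

Emit:
{"fn": "arm_command", "kwargs": {
  "xyz": [
    [1.2,4.9,0],
    [4,15,0],
    [4,15,0],
    [0,0,25],
    [0,0,30],
    [0,0,30],
    [0,30,10],
    [0,40,0],
    [0,40,0],
    [0,30,0],
    [0,0,0],
    [0,0,0]
  ],
  "spin": [0,0,0,0,0,0,0,0,0,0,0,0]
}}

```text
time: 17.6
tool_pos: [0.5935, 0.2784, 0.4902]
tool_rot: [3.141, 0.0, -0.235]
contact_force: [0.1, -0.1, 0.4]
opening: 0.0002
grip_force: 0.0
```

```bash
python3 r.py;python3 w.py; python3 - <<'E'
from h import *
i=np.load("/tmp/S.npz")["img"][150:280,240:400,::-1];j=np.load("/tmp/T.npz")["img"][130:290,220:460,::-1]
a=cv2.resize(i,(400,325),interpolation=2);b=cv2.resize(j,(400,267));o=np.zeros((325,800,3),np.uint8);o[:,:400]=a;o[:267,400:]=b;cv2.imwrite("pics/c5.png",o)
E
```

```text
S (np.int32(78), array([318.2, 176.8])) [-50.   35.5 236.4]
T (np.int32(105), array([337.1, 199.5])) [-49.1  44.1 229. ]
17.7 tcpE [-82.34652728 268.48268207 490.63383007] [ 0.63812216 -0.39645283 -0.43993264]
S 14 [290.1 190.6] [-110.     3.1  209.7] r 89.7 ang 2.0
S 37 [302.4 205.8] [-110.    94.4  105.1] r 95.6 ang 99.0
S 59 [293.6 226.4] [-110.    13.6   96.6] r 27.0 ang 149.8
S 80 [278.  241.4] [-110.   -99.3  138.3] r 101.0 ang -79.6
S 61 [290.9 256. ] [-110.   -20.4   27.8] r 94.5 ang -167.5
T 58 [312.9 220.7] [-111.1   93.5  130. ]
```

View pics/c5.png

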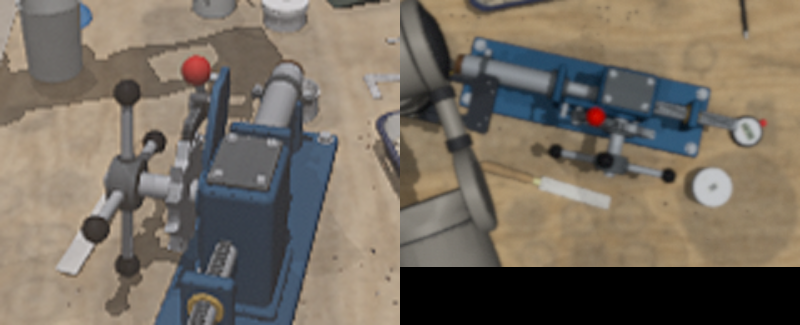

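The red ball is back at its original home pixels: (318.2,176.8) in the side view and (337.1,199.5) in the top view. The wheel is one notch back at about 0.43, and the loose items look undisturbed. The arm is clear, so I'll hand in.

```bash
python3 -c "
from cell import *
print(hand_in())"
```

```text
the job is handed in; nothing more can be done
None
```

The job is handed in: the pawl was lifted out, the wheel pushed one notch back (about 0.43 rad), and the pawl dropped home again with the arm clear; the one rough moment was a brief force (27 N up, 17 N sideways) as the lever was tipped back.

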